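Swap the push-push water filter of a coffee machine

ROBOT

A 6-joint arm with a two-finger parallel gripper is mounted at the origin on the work surface. World frame = base frame: x ahead of the robot, y to its left, z up, the work surface at z = 0. Lengths are in m, angles in rad, forces in N, time in s.
With the tool pointing down it reaches from about 0.25 to 0.775 m from the base axis. Payload 4 kg.
Tool frame: the origin (TCP) lies at the very end of the fingers, on their centre line; the grasp point (between the pads) lies 19 mm behind it; x points along the fingers, y is the direction in which the jaws open and shut, and the axes are right-handed (so a half turn about x gives the same grasp; the last joint's range is limited). The gripper opens to 94 mm and grips with 3 to 60 N. Pads are 16 mm wide; open, the fingers measure 119 mm over their backs; the gripper's body (75 mm by 177 mm) begins 78 mm behind the grasp point.
Start: joints at [1.055, 0.087, 1.371, -0, 1.684, -0.103], TCP at [0.221, 0.504, 0.206] pointing down, gripper open.
Joint ranges: [-3.1, 3.1], [-0.76, 2.03], [0.27, 2.55], [-1.08, 4.22], [0.17, 2.65], [-2.57, 2.57]. Speed limits (rad/s): [2.79, 2.79, 3.14, 3.14, 3.14, 3.14].

INTERFACE

Orientations are given as [roll, pitch, yaw] about the fixed x, y, z axes, in that order (R = Rz(yaw) Ry(pitch) Rx(roll)).
In Python, from bench import robot gives the robot as it stands.
- The arm moves only by the tool carry_out, never from a script. Its argument "targets" is a list of rows, each a list of 5 numbers: the closure, from 0 (fully open) to 1 (shut), then the shift along the tool's x, y, z in cm, then the turn about the tool's x in degrees. In form: [[fingers, tx, ty, tz, turn], ...]. A call has 1 to 20 rows; each row shifts and turns the commanded pose from where the row before left it, along the tool's axes as they then stand; what a row does not reach is not made up. A row lasts 1/10 s, in which the tool goes at most 50 mm and 8.59 degrees, less where a joint would pass 70% of its speed; a pose out of reach is approached as far as the arm can. A call is refused whole if a number of a shift passes 5 or a number of a turn 8.59, either way. A call with a gripper value outside its range is refused whole. The fingers move at their own pace and stop on an object; the grip force is fixed at half the most. Time passes only in rows, so rows that do not move let the fingers close. It gives the time, the measured TCP pose, the force and the opening at its end, in the units of the state.
- robot.get_obs(): the state, without advancing time (a new reading comes with each control period).
- robot.snapshot(name): name is "side" or "top"; returns a dict with "image" (400x640x3 uint8, red, green, blue), "camera_matrix" (3x3 intrinsics, pixels), "pose" (4x4, takes a point from camera to world coordinates). Camera axes: x right, y up, looking along -z (the intrinsics and any distortion apply to the point x, -y, -z); pixel columns grow to the right and rows downward; lengths in m; the calibration is good to about 2 mm. A picture is of the moment at which its call begins. There is no depth.
- robot.close_job(): hands the job in, once; it reports no verdict.
The state is a dict: "time": time; "joint_positions": joint angles; "qvel": joint speeds; "joint_torque": joint torques, N m; "tool_pos": TCP position; "ee_rot": TCP orientation; "wrist_force": force on the tool from outside, world axes, zero at the start; "wrist_torque": the same for the moment, N m; "width": finger opening in m.
Only numpy, scipy, OpenCV 4.12 (cv2) and the standard library are available. Lean on these libraries where they do the work, as an engineer would, in place of code of your own. Each camera call takes 0.05 s, during which the arm holds its last target. There are 200 camera calls.

TASK

Swap the water filter: press the spent filter in the filter unit gently down until its push-push catch lets go and it pops up, then lift it out and put it in the parts tray. Put the fresh filter into the emptied bay and press it gently home until the catch clicks and holds it down, about level with the rim, after you let go. Press only until you feel the end stop, do not force it, and leave the mug, bit case and jar alone.

Things in the scene. Friction and masses are not known exactly. Their poses are not given: they have to be found in the camera images.
- filter_unit: Fixed black block 130 (x) x 120 (y) x 95 mm high; low pump on its +x side, to x = 122 mm, 60 mm high. Origin on the table under the bay's centre, z up. The bay is an upright shaft 52.5 (x) x 42.5 (y) mm, open at the top, with a spring plate on a push-push catch inside. It breaks at over 35 N from a filter or fingers. The catch's depth varies by 8 mm between starts: feel for its end stop.
- bay_mouth (a point): Centre of the bay's mouth, 95 mm above the table. Top of a filter on the raised plate: 14 to 24 mm above this; caught: 6 mm below to 4 mm above, always 20 mm lower than raised. To catch or release: press down to the hard end stop, some 5 to 10 mm below caught, then let it come back up. Up to about 9 N on the way, then at the stop the force climbs steeply: stop at about 13 N, never over 35 N.
- spent_filter: Spent filter: a white plastic block with grey ribs, 50 (x) x 40 (y) x 66 mm high, flat top, about 0.2 kg; at the start it is held down in the bay, its top about level with the rim. Origin at the centre of its underside, z up. The same after half a turn.
- fresh_filter: Fresh filter: same shape and size (50 x 40 x 66 mm), standing upright on the table beside the unit, on the side that the tray is not. Origin at the centre of its underside. It fits the bay with its 50 mm side along the unit's x, either way round.
- parts_tray: Parts tray: fixed open bare-aluminium tray, 150 (x) x 140 (y) x 30 mm high, walls and floor 4 mm. Origin at the centre of its underside.
- copper_mug: Bystander: copper mug, 80 mm across, 85 mm high, handle to its +y. Origin at the centre of its underside.
- bit_case: Bystander: green open bit case, 100 x 150 x 30 mm (a screwdriver and bits in it stand up to 45 mm). Origin at the centre of its underside.
- parts_jar: Bystander: clear jar with a grey cap, 52 mm across, 75 mm high. Origin at the centre of its underside.
Things that resemble listed ones, but are neither listed nor needed, are in the scene too. Leave any blue look-alike of the fresh_filter alone.

How it is judged:
By the outcome, as a careful person would: the job done as asked, in the order asked, and still so for the second after the job is handed in, with the robot touching nothing.
It also fails if it takes over 72 s, if anything falls off the work surface, if the arm or the gripper's body presses on something with over 40 N, if the wrist force passes 120 N, or if a joint passes its speed limit or range.

## Working session

There is one attempt and no reset: what is moved stays moved. The work goes in short steps, Python scripts to look and compute and a tool call to move; the robot and the scene stay as the last step left them, time stands still between calls to the robot, and variables do not carry over. Pictures are saved under pics/ and viewed, about 8 in all and at most 12, crops included, and the job is handed in when it is done.

Besides the shell and the picture viewer there is one more tool, called as name(argument=value, ...), one argument or row to a line, values as JSON. carry_out: Moves the arm, as the interface text tells. Its arguments: {"type":"object","properties":{"targets":{"type":"array","items":{"type":"array","items":{"type":"number"}}}},"required":["targets"]}

```bash
mkdir -p pics; ls; cat > h.py <<'E'
import numpy as np, cv2
from bench import robot
def snap(n,f):
    s=robot.snapshot(n); cv2.imwrite(f'pics/{f}.png',cv2.cvtColor(s['image'],cv2.COLOR_RGB2BGR))
    np.savez(f'pics/{f}.npz',K=s['camera_matrix'],T=s['pose']); return s
def load(f):
    d=np.load(f'pics/{f}.npz'); return d['K'],d['T']
def ray(f,u,v):
    K,T=load(f); p=np.linalg.solve(K,[u,v,1]); d=T[:3,:3]@np.array([p[0],-p[1],-p[2]]); return T[:3,3],d/np.linalg.norm(d)
def onz(f,u,v,z):
    o,d=ray(f,u,v); return o+d*(z-o[2])/d[2]
def proj(f,P):
    K,T=load(f); c=T[:3,:3].T@(np.array(P)-T[:3,3]); q=K@np.array([c[0],-c[1],-c[2]]); return q[:2]/q[2]
E
python3 - <<'E'
from h import *
for n in('top','side'):
    s=snap(n,n+'0'); print({k:v for k,v in s.items() if k not in('image',)})
print(robot.get_obs())
E
```

```text
pics
{'camera_matrix': array([[498.56335607,   0.        , 325.17243687],
       [  0.        , 498.56335607, 190.16115412],
       [  0.        ,   0.        ,   1.        ]]), 'pose': array([[-9.16324688e-03,  9.95426369e-01, -9.50914221e-02,
         4.42302618e-01],
       [-9.99958013e-01, -9.11357654e-03,  9.56634565e-04,
         3.05277911e-02],
       [ 8.56363187e-05,  9.50961953e-02,  9.95468084e-01,
         1.41466429e+00],
       [ 0.00000000e+00,  0.00000000e+00,  0.00000000e+00,
         1.00000000e+00]])}
{'camera_matrix': array([[488.02769779,   0.        , 310.59216595],
       [  0.        , 488.02769779, 201.17645835],
       [  0.        ,   0.        ,   1.        ]]), 'pose': array([[ 0.94529594,  0.15893556, -0.2848773 ,  0.25968135],
       [-0.32540411,  0.52091565, -0.78915084, -0.75986896],
       [ 0.02297292,  0.83868133,  0.54413773,  0.64641929],
       [ 0.        ,  0.        ,  0.        ,  1.        ]])}
{'time': 0.1, 'joint_positions': array([ 1.05487812e+00,  8.78460417e-02,  1.37208373e+00, -2.40232968e-05,
        1.68361107e+00, -1.03063200e-01]), 'qvel': array([ 0.00055346, -0.00252072, -0.00219627, -0.00223625, -0.00059513,
        0.00033805]), 'joint_torque': array([ 2.47980461e-03, -3.41251838e+01, -3.03302443e+01,  7.18904659e-02,
        3.03799531e-02, -1.05137203e-04]), 'tool_pos': array([0.22042168, 0.5033575 , 0.20445023]), 'ee_rot': array([-1.66160475,  1.56884799, -2.07446244]), 'wrist_force': array([-0.10934441, -0.11602534, -0.00797888]), 'wrist_torque': array([ 0.0073662 ,  0.03429503, -0.00614325]), 'width': 0.09418836815781956}
```

View pics/top0.png

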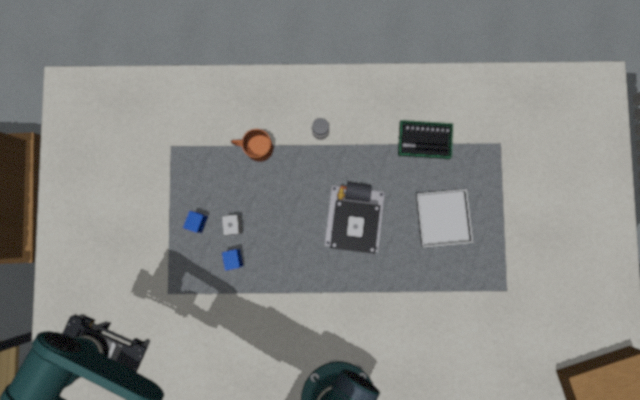

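View pics/side0.png

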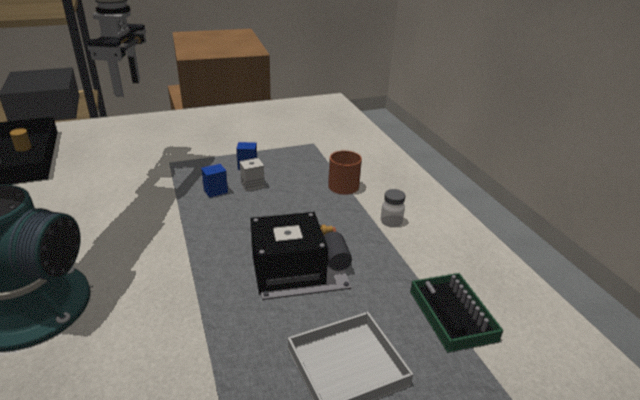

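Top view: fresh-filter candidates are the white block (231,224), a blue block (195,221) and a blue block (233,259). The white one matches the description and the blue ones are look-alikes. The unit is at (356,222) with the spent filter at (356,226). The tray is at (445,218), mug (257,145), jar (320,128), bit case (426,139). The side view agrees: fresh filter (252,170), unit (288,232). Next is a close crop to check the choice and measure.

```bash
cat > m.py <<'E'
from h import *
from scipy.spatial.transform import Rotation as R
im=cv2.imread('pics/top0.png'); h=cv2.cvtColor(im,cv2.COLOR_BGR2HSV)
U=8
def rect(box,fn,z,name,up=U):
    x0,y0,x1,y1=box; c=cv2.resize(im[y0:y1,x0:x1],None,fx=up,fy=up,interpolation=cv2.INTER_CUBIC)
    g=cv2.cvtColor(c,cv2.COLOR_BGR2GRAY); hs=cv2.cvtColor(c,cv2.COLOR_BGR2HSV); m=fn(g,hs).astype(np.uint8)
    cs,_=cv2.findContours(m,cv2.RETR_EXTERNAL,cv2.CHAIN_APPROX_NONE); k=max(cs,key=cv2.contourArea)
    b=cv2.boxPoints(cv2.minAreaRect(k)); px=(b+.5)/up-.5+[x0,y0]
    P=np.array([onz('top0',u,v,z) for u,v in px]); e=P[1]-P[0]; f=P[2]-P[1]
    print(name,'c',P.mean(0).round(4),'sides',np.linalg.norm(e).round(4),np.degrees(np.arctan2(e[1],e[0])).round(1),np.linalg.norm(f).round(4),np.degrees(np.arctan2(f[1],f[0])).round(1))
    cv2.drawContours(c,[b.astype(int)],-1,(0,0,255),1); return c
a=rect((215,208,248,242),lambda g,s:g>140,.066,'fresh')
b=rect((342,210,370,242),lambda g,s:g>110,.095,'spent')
c=rect((315,180,395,260),lambda g,s:g<60,.095,'unit')
d=rect((405,180,485,256),lambda g,s:g>130,.030,'tray')
e=im[200:275,180:250]; e=cv2.resize(e,None,fx=5,fy=5,interpolation=cv2.INTER_CUBIC)
u=cv2.resize(c[80:640,60:620],(375,375)); cv2.imwrite('pics/crop0.png',np.hstack([e[:375],u]))
o=robot.get_obs(); print(R.from_euler('xyz',o['ee_rot']).as_matrix().round(3))
E
python3 m.py
```

```text
fresh c [0.4803 0.2878 0.066 ] sides 0.0413 -84.3 0.0513 -173.3
spent c [ 0.472  -0.0489  0.095 ] sides 0.0534 -7.2 0.0433 -97.0
unit c [ 0.4726 -0.0482  0.095 ] sides 0.1237 -7.0 0.1133 -96.9
tray c [ 0.4941 -0.3023  0.03  ] sides 0.1438 -84.3 0.154 -175.8
[[-0.001  0.401  0.916]
 [-0.002  0.916 -0.401]
 [-1.    -0.002 -0.   ]]
```

View pics/crop0.png

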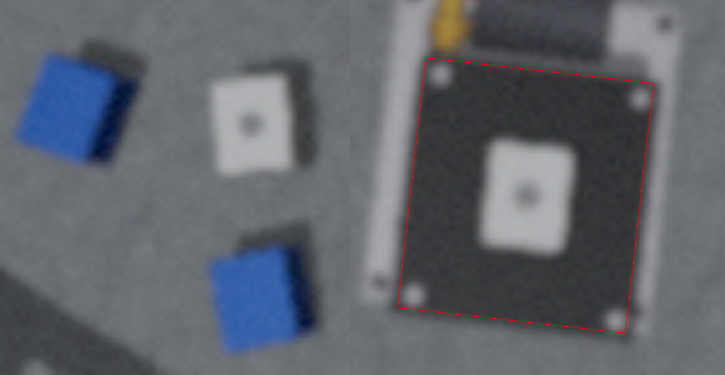

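The crop confirms it: white ribbed block fresh filter, two blue look-alikes, and the spent filter caught in the unit (yaw about −7°). I'll move above the bay with the fingers shut.

carry_out(
  targets=[
    [1,0,0,0,-8.3],
    [1,0,0,0,-8.3],
    [1,0.3,-3.235,1.98,0],
    [1,0.3,-3.235,1.98,0],
    [1,0.3,-3.235,1.98,0],
    [1,0.3,-3.235,1.98,0],
    [1,0.3,-3.235,1.98,0],
    [1,0.3,-3.235,1.98,0],
    [1,0.3,-3.235,1.98,0],
    [1,0.3,-3.235,1.98,0],
    [1,0.3,-3.235,1.98,0],
    [1,0.3,-3.235,1.98,0],
    [1,0.3,-3.235,1.98,0],
    [1,0.3,-3.235,1.98,0],
    [1,0.3,-3.235,1.98,0],
    [1,0.3,-3.235,1.98,0],
    [1,0.3,-3.235,1.98,0],
    [1,0.3,-3.235,1.98,0],
    [1,0,0,0,0],
    [1,0,0,0,0],
  ],
)

```text
time: 2.1
tool_pos: [0.4711, -0.049, 0.1567]
ee_rot: [2.723, 1.569, 2.598]
wrist_force: [0.2, -0.1, 0.9]
width: 0.0002
```

```bash
cat > go.py <<'E'
import sys
from h import *
from scipy.spatial.transform import Rotation as R
def to(x,y,z,hd):
    o=robot.get_obs(); M=R.from_euler('xyz',o['ee_rot']).as_matrix(); t=np.array([x,y,z])-o['tool_pos']
    h=np.degrees(np.arctan2(M[1,1],M[0,1])); a=np.radians(hd)
    N=np.array([[0,np.cos(a),np.sin(a)],[0,np.sin(a),-np.cos(a)],[-1,0,0]])
    print('t',round(o['time'],2),'pos',o['tool_pos'].round(4),'h',h.round(2),'F',o['wrist_force'].round(1),'w',o['width'].round(4))
    print('turn',(h-hd).round(2),'shift now cm',(M.T@t*100).round(2),'after turn',(N.T@t*100).round(2))
if __name__=='__main__': to(*map(float,sys.argv[1:5]))
E
python3 go.py 0.472 -0.0487 0.115 83
```

```text
Traceback (most recent call last):
  File "go.py", line 10, in <module>
    if __name__=='__main__': to(*map(float,sys.argv[1:5]))
                             ~~^^^^^^^^^^^^^^^^^^^^^^^^^^^
  File "go.py", line 8, in to
    print('t',round(o['time'],2),'pos',o['tool_pos'].round(4),'h',h.round(2),'F',o['wrist_force'].round(1),'w',o['width'].round(4))
                                                                                                               ^^^^^^^^^^^^^^^^
AttributeError: 'float' object has no attribute 'round'
```

```bash
sed -i "s/o\['width'\].round(4)/round(float(o['width']),4)/" go.py; python3 go.py 0.472 -0.0487 0.103 83
```

```text
t 2.1 pos [ 0.4711 -0.049   0.1567] h 82.85 F [ 0.2 -0.1  0.9] w 0.0002
turn -0.15 shift now cm [5.37 0.03 0.1 ] after turn [5.37 0.04 0.09]
```

carry_out(
  targets=[
    [1,1.8,0,0.1,0],
    [1,1.8,0,0,0],
    [1,1.2,0,0,0],
    [1,0.5,0,0,0],
    [1,0,0,0,0],
  ],
)

```text
time: 2.6
tool_pos: [0.4719, -0.0481, 0.1039]
ee_rot: [2.862, 1.569, 2.74]
wrist_force: [-0.2, 0.3, -0.7]
width: 0.0009
```

carry_out(
  targets=[
    [1,0.2,0,0,0],
    [1,0.2,0,0,0],
    [1,0.2,0,0,0],
  ],
)

```text
time: 2.9
tool_pos: [0.473, -0.0489, 0.099]
ee_rot: [-0.009, 1.569, -0.132]
wrist_force: [0.2, -0.1, 0.0]
width: 0.0004
```

carry_out(
  targets=[
    [1,0.2,0,0,0],
    [1,0.2,0,0,0],
  ],
)

```text
time: 3.1
tool_pos: [0.4726, -0.049, 0.0945]
ee_rot: [0.228, 1.57, 0.105]
wrist_force: [-0.3, -0.4, 0.4]
width: 0.0006
```

carry_out(
  targets=[
    [1,0.2,0,0,0],
    [1,0.2,0,0,0],
  ],
)

```text
time: 3.3
tool_pos: [0.4726, -0.049, 0.0912]
ee_rot: [-0.142, 1.57, -0.265]
wrist_force: [-2.4, -0.5, 5.2]
width: 0.0004
```

carry_out(
  targets=[
    [1,0.2,0,0,0],
  ],
)

```text
time: 3.4
tool_pos: [0.4726, -0.049, 0.0893]
ee_rot: [-0.417, 1.57, -0.54]
wrist_force: [-2.6, 1.0, 6.7]
width: 0.0006
```

carry_out(
  targets=[
    [1,0.2,0,0,0],
  ],
)

```text
time: 3.5
tool_pos: [0.4726, -0.049, 0.0874]
ee_rot: [-0.298, 1.57, -0.421]
wrist_force: [-2.8, 0.3, 7.3]
width: 0.0008
```

carry_out(
  targets=[
    [1,0.1,0,0,0],
  ],
)

```text
time: 3.6
tool_pos: [0.4726, -0.049, 0.0862]
ee_rot: [-0.166, 1.57, -0.289]
wrist_force: [-2.3, 1.1, 12.2]
width: 0.0005
```

carry_out(
  targets=[
    [1,0.1,0,0,0],
  ],
)

```text
time: 3.7
tool_pos: [0.4729, -0.049, 0.0863]
ee_rot: [-0.167, 1.569, -0.29]
wrist_force: [-3.8, 0.4, 12.9]
width: 0.0007
```

The end stop showed at z = 0.0862 with about 13 N. Now I'll back off and open above.

carry_out(
  targets=[
    [1,-0.4,0,0,0],
    [1,-0.4,0,0,0],
    [1,-0.5,0,0,0],
    [1,-0.6,0,0,0],
    [1,-1,0,0,0],
    [1,-2,0,0,0],
    [0,-3,0,0,0],
    [0,-3,0,0,0],
    [0,0,0,0,0],
    [0,0,0,0,0],
  ],
)

```text
time: 4.7
tool_pos: [0.4727, -0.0489, 0.1939]
ee_rot: [0.035, 1.57, -0.088]
wrist_force: [0.1, 0.0, 0.2]
width: 0.0291
```

```bash
cat > s1.py <<'E'
from h import *
snap('side','side1'); snap('top','top1')
a=cv2.imread('pics/side1.png')[180:300,230:370]; b=cv2.imread('pics/top1.png')[180:270,310:400]
cv2.imwrite('pics/crop1.png',cv2.resize(a,None,fx=4,fy=4,interpolation=cv2.INTER_CUBIC))
E
python3 s1.py; python3 go.py 0.472 -0.0487 0.097 83
```

```text
t 4.8 pos [ 0.4717 -0.0487  0.192 ] h 82.95 F [0.6 0.1 0.1] w 0.0369
turn -0.05 shift now cm [ 9.5  -0.    0.05] after turn [9.5  0.   0.03]
```

View pics/crop1.png

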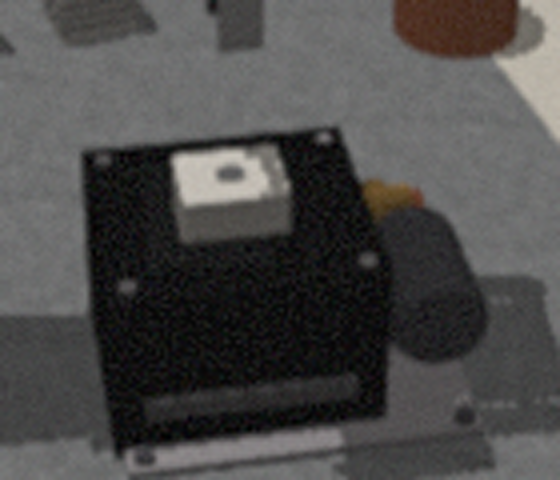

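The filter has popped up: white top at about (287,223) in the full side picture, standing roughly 18 mm proud. I'll cross-check its position, then descend to grasp.

```bash
python3 -c "
from h import *
print(onz('side1',230+230/4,180+172/4,.1135), proj('top1',[.472,-.0487,.1135]),proj('side1',[.472,-.0487,.1135]))"
```

```text
[ 0.47280303 -0.04539374  0.1135    ] [355.45142379 226.05161839] [287.59768412 224.05819573]
```

carry_out(
  targets=[
    [0,2,0,0,0],
    [0,1,0,0,0],
    [0,0,0,0,0],
    [0,1,0,0,0],
    [0,2.3,0,0,0],
    [0,2,0,0,0],
    [0,0.6,0,0,0],
    [0,0.4,0,0,0],
    [0,0,0,0,0],
  ],
)

```text
time: 5.7
tool_pos: [0.4728, -0.0489, 0.1007]
ee_rot: [0.139, 1.57, 0.016]
wrist_force: [0.1, -0.3, 1.0]
width: 0.094
```

carry_out(
  targets=[
    [0,0.3,0,0,0],
    [1,0,0,0,0],
    [1,0,0,0,0],
    [1,0,0,0,0],
    [1,0,0,0,0],
    [1,0,0,0,0],
    [1,0,0,0,0],
    [1,0,0,0,0],
    [1,0,0,0,0],
    [1,0,0,0,0],
    [1,0,0,0,0],
  ],
)

```text
time: 6.8
tool_pos: [0.4725, -0.0488, 0.0975]
ee_rot: [1.328, 1.571, 1.205]
wrist_force: [-1.2, -0.4, -0.3]
width: 0.0397
```

```bash
python3 -c "
from bench import robot
o=robot.get_obs();print(o['wrist_force'],o['wrist_torque'],o['width'],o['tool_pos'])"
```

```text
[-1.18546085 -0.42100277 -0.29558776] [ 0.10421265 -0.0639383   0.01471417] 0.03969235291144941 [ 0.47254095 -0.04878476  0.09747452]
```

carry_out(
  targets=[
    [1,-0.5,0,0,0],
    [1,-1,0,0,0],
    [1,-1,0,0,0],
    [1,-1,0,0,0],
    [1,-1,0,0,0],
    [1,-1,0,0,0],
    [1,-1,0,0,0],
    [1,-1,0,0,0],
    [1,-1,0,0,0],
    [1,0,0,0,0],
  ],
)

```text
time: 7.8
tool_pos: [0.4735, -0.0491, 0.1846]
ee_rot: [-0.074, 1.567, -0.197]
wrist_force: [0.7, 1.2, -1.3]
width: 0.0399
```

```bash
python3 go.py 0.494 -0.302 0.18 83
```

```text
t 7.8 pos [ 0.4735 -0.0491  0.1846] h 82.95 F [ 0.7  1.2 -1.3] w 0.0399
turn -0.05 shift now cm [  0.48 -24.85   5.14] after turn [  0.46 -24.85   5.11]
```

carry_out(
  targets=[
    [1,0,-3.5,0.73,0],
    [1,0,-3.55,0.73,0],
    [1,0,-3.55,0.73,0],
    [1,0,-3.55,0.73,0],
    [1,0,-3.55,0.73,0],
    [1,0,-3.55,0.73,0],
    [1,0,-3.6,0.76,0],
    [1,2,0,0,0],
    [1,3,0,0,0],
    [1,3,0,0,0],
    [1,3,0,0,0],
    [1,1,0,0,0],
    [1,0,0,0,0],
  ],
)

```text
time: 9.1
tool_pos: [0.4916, -0.3008, 0.06]
ee_rot: [2.605, 1.565, 2.482]
wrist_force: [0.2, -0.2, -0.7]
width: 0.0394
```

carry_out(
  targets=[
    [1,0.4,0,0,0],
    [1,0.2,0,0,0],
    [1,0,0,0,0],
  ],
)

```text
time: 9.4
tool_pos: [0.4937, -0.3023, 0.0577]
ee_rot: [-0.474, 1.569, -0.597]
wrist_force: [-0.2, 0.4, -2.4]
width: 0.0398
```

carry_out(
  targets=[
    [1,0.2,0,0,0],
    [1,0.1,0,0,0],
    [1,0,0,0,0],
  ],
)

```text
time: 9.7
tool_pos: [0.493, -0.3018, 0.0535]
ee_rot: [0.843, 1.571, 0.72]
wrist_force: [0.1, -0.1, -1.5]
width: 0.0403
```

carry_out(
  targets=[
    [1,0.1,0,0,0],
    [1,0,0,0,0],
  ],
)

```text
time: 9.9
tool_pos: [0.4929, -0.3018, 0.0523]
ee_rot: [2.312, 1.571, 2.189]
wrist_force: [0.8, 1.5, -2.9]
width: 0.0399
```

carry_out(
  targets=[
    [1,0.1,0,0,0],
    [1,0.1,0,0,0],
    [1,0,0,0,0],
  ],
)

```text
time: 10.2
tool_pos: [0.4932, -0.3018, 0.0522]
ee_rot: [-0.299, 1.57, -0.422]
wrist_force: [-2.5, 1.7, 6.6]
width: 0.0399
```

carry_out(
  targets=[
    [1,-0.1,0,0,0],
    [0,0,0,0,0],
    [0,0,0,0,0],
    [0,0,0,0,0],
    [0,0,0,0,0],
    [0,-1,0,0,0],
    [0,-3,0,0,0],
    [0,-4,0,0,0],
    [0,-4,0,0,0],
    [0,0,0,0,0],
  ],
)

```text
time: 11.2
tool_pos: [0.4961, -0.3041, 0.1802]
ee_rot: [-0.523, 1.556, -0.646]
wrist_force: [-0.2, -0.7, 1.9]
width: 0.0938
```

```bash
sed -i 's/top0/top2/;s/^\([abcde]\)=.*//;s/^print.*//' /dev/null; python3 - <<'E'
from h import *
snap('top','top2'); snap('side','side2')
b=cv2.imread('pics/top2.png')[180:270,310:490]; a=cv2.imread('pics/side2.png')[190:400,240:480]
cv2.imwrite('pics/crop2.png',np.vstack([cv2.resize(a,(480,420)),cv2.resize(b,(480,240))])[:600])
E
python3 go.py 0.4803 0.2878 0.16 96.2
```

```text
t 11.3 pos [ 0.4938 -0.3023  0.1736] h 82.95 F [-0.2  0.4 -0.6] w 0.0938
turn -13.25 shift now cm [ 1.22 58.41 -8.59] after turn [ 1.36 58.81  5.03]sed: couldn't edit /dev/null: not a regular file
```

View pics/crop2.png

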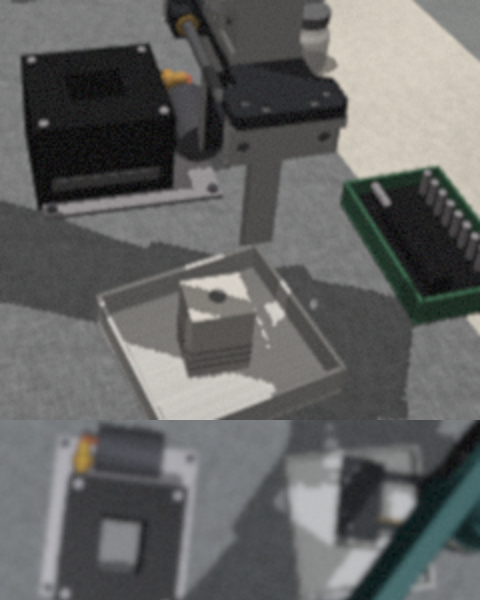

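The spent filter stands upright in the tray (crop (217,320)) and the bay is empty (crop (118,545)). Now to the fresh filter.

carry_out(
  targets=[
    [0.25,0,0,0,-6.6],
    [0.25,0,0,0,-6.6],
    [0.25,0,3.67,0.315,0],
    [0.25,0,3.67,0.315,0],
    [0.25,0,3.67,0.315,0],
    [0.25,0,3.67,0.315,0],
    [0.25,0,3.67,0.315,0],
    [0.25,0,3.67,0.315,0],
    [0.25,0,3.67,0.315,0],
    [0.25,0,3.67,0.315,0],
    [0.25,0,3.67,0.315,0],
    [0.25,0,3.67,0.315,0],
    [0.25,0,3.67,0.315,0],
    [0.25,0,3.67,0.315,0],
    [0.25,0,3.67,0.315,0],
    [0.25,0,3.67,0.315,0],
    [0.25,0,3.67,0.315,0],
    [0.25,0,3.67,0.315,0],
    [0.25,0,0,0,0],
    [0.25,0,0,0,0],
  ],
)

```text
time: 13.3
tool_pos: [0.4792, 0.2873, 0.1694]
ee_rot: [-2.65, 1.567, -2.541]
wrist_force: [-0.0, 0.6, 0.5]
width: 0.0709
```

```bash
python3 go.py 0.4803 0.2878 0.1 96.2
```

```text
t 13.3 pos [0.4792 0.2873 0.1694] h 96.24 F [-0.   0.6  0.5] w 0.0709
turn 0.04 shift now cm [6.94 0.05 0.14] after turn [6.94 0.04 0.12]
```

```bash
python3 - <<'E'
from h import *
def hole(f,box,up=8):
    x0,y0,x1,y1=box; g=cv2.cvtColor(cv2.imread(f'pics/{f}.png'),cv2.COLOR_BGR2GRAY)[y0:y1,x0:x1]
    w=np.clip(g.max()-15-cv2.resize(g,None,fx=up,fy=up,interpolation=cv2.INTER_CUBIC).astype(float)-25,0,None)
    v,u=np.mgrid[:w.shape[0],:w.shape[1]]; return ((u*w).sum()/w.sum()+.5)/up-.5+x0,((v*w).sum()/w.sum()+.5)/up-.5+y0
for n,f,b,z in[('spent top','top0',(351,222,360,231),.0953),('spent side','side0',(281,228,294,238),.0953),('fresh top','top0',(227,220,236,229),.066),('fresh side','side0',(246,160,257,167),.066)]:
    p=hole(f,b); print(n,np.round(p,1),onz(f,*p,z).round(4))
E
```

```text
spent top [355.1 226.1] [ 0.4723 -0.0489  0.0953]
spent side [287.3 232.2] [ 0.4711 -0.0496  0.0953]
fresh top [229.7 224.3] [0.4808 0.2878 0.066 ]
fresh side [251.  162.6] [0.4794 0.2907 0.066 ]
```

carry_out(
  targets=[
    [0.25,2,0.05,0.1,0],
    [0.25,2.5,0,0,0],
    [0.25,2,0,0,0],
    [0.25,0.5,0,0,0],
    [0.25,0,0,0,0],
  ],
)

```text
time: 13.8
tool_pos: [0.4805, 0.2865, 0.1002]
ee_rot: [-2.734, 1.568, -2.629]
wrist_force: [-0.8, 0.3, 0.5]
width: 0.0707
```

carry_out(
  targets=[
    [0.25,1.5,0.1,0,0],
    [0.25,1.5,0,0,0],
    [0.25,1.5,0,0,0],
    [0.25,0.5,0,0,0],
    [0.25,0,0,0,0],
    [1,0,0,0,0],
    [1,0,0,0,0],
    [1,0,0,0,0],
    [1,0,0,0,0],
    [1,0,0,0,0],
    [1,0,0,0,0],
    [1,0,0,0,0],
  ],
)

```text
time: 15.0
tool_pos: [0.4814, 0.2892, 0.052]
ee_rot: [0.39, 1.57, 0.497]
wrist_force: [0.7, -0.7, 2.0]
width: 0.0397
```

```bash
python3 go.py 0.4723 -0.0489 0.19 83
```

```text
t 15.0 pos [0.4814 0.2892 0.052 ] h 96.15 F [ 0.7 -0.7  2. ] w 0.0397
turn 13.15 shift now cm [-13.82 -33.51  -4.51] after turn [-13.8  -33.67   3.22]
```

carry_out(
  targets=[
    [1,-1,0,0,0],
    [1,-3,0,0,0],
    [1,-4,0,0,0],
    [1,-4,0,0,0],
    [1,-2,0,0,0],
    [1,0,0,0,6.6],
    [1,0,0,0,6.55],
    [1,0,-3,0.32,0],
    [1,0,-3.4,0.32,0],
    [1,0,-3.4,0.32,0],
    [1,0,-3.4,0.32,0],
    [1,0,-3.4,0.32,0],
    [1,0,-3.4,0.32,0],
    [1,0,-3.4,0.32,0],
    [1,0,-3.4,0.32,0],
    [1,0,-3.4,0.32,0],
    [1,0,-3.4,0.32,0],
    [1,0,0,0,0],
    [1,0,0,0,0],
    [1,0,0,0,0],
  ],
)

```text
time: 17.0
tool_pos: [0.4717, -0.0476, 0.1914]
ee_rot: [2.101, 1.57, 1.98]
wrist_force: [0.4, 0.0, -1.6]
width: 0.0397
```

```bash
python3 go.py 0.473 -0.0488 0.19 83; python3 - <<'E'
from h import *
snap('side','side3'); snap('top','top3')
a=cv2.imread('pics/side3.png')[140:300,220:380]
cv2.imwrite('pics/crop3.png',cv2.resize(a,None,fx=3.5,fy=3.5,interpolation=cv2.INTER_CUBIC))
E
```

```text
t 17.0 pos [ 0.4717 -0.0476  0.1914] h 83.04 F [ 0.4  0.  -1.6] w 0.0397
turn 0.04 shift now cm [ 0.14 -0.1   0.14] after turn [ 0.14 -0.1   0.14]
```

View pics/crop3.png

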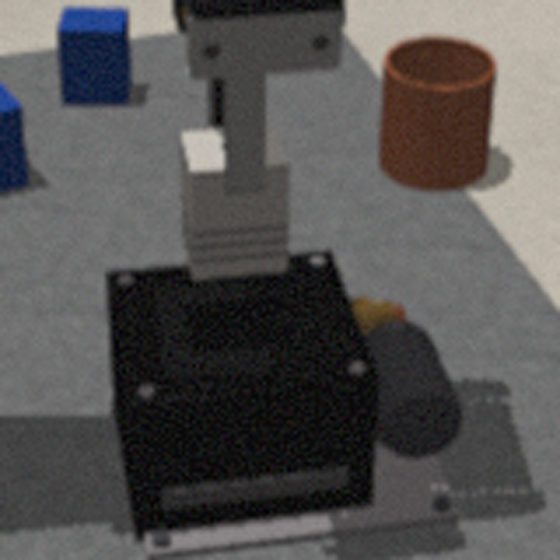

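The fresh filter is held square over the bay, but it looks a little off the fingers' centre along x. I'll measure that.

```bash
python3 - <<'E'
from h import *
from scipy.ndimage import map_coordinates
a=np.radians(83); X=np.array([np.sin(a),-np.cos(a),0]); Y=np.array([np.cos(a),np.sin(a),0])
def edges(f,c,zs,off=0.020):
    g=cv2.GaussianBlur(cv2.cvtColor(cv2.imread(f'pics/{f}.png'),cv2.COLOR_BGR2GRAY),(0,0),.8).astype(float)
    s=np.arange(-.034,.0341,.0005)
    for z in zs:
        P=[proj(f,np.array([c[0],c[1],z])+X*t-Y*off) for t in s]; P=np.array(P)
        v=map_coordinates(g,[P[:,1],P[:,0]],order=1); d=np.gradient(v)
        n=len(s)//2; o=[]
        for sl,sg in((slice(6,26),1),(slice(n+36,n+62),None)):
            w=np.abs(d[sl]); k=w.argmax(); lo=max(k-4,0); o.append((s[sl][lo:k+5]*w[lo:k+5]).sum()/w[lo:k+5].sum())
        print(f,z,'edges mm',np.round(np.array(o)*1e3,1),'mid',round(sum(o)/2*1e3,2),'w',round((o[1]-o[0])*1e3,1))
tcp=[.4717,-.0476]
edges('side3',tcp,[.144,.147,.15,.155,.16,.165,.17])
edges('side1',[.4725,-.0488],[.100,.104,.108,.111])
E
```

```text
side3 0.144 edges mm [-27.2  23.2] mid -2.0 w 50.4
side3 0.147 edges mm [-28.4  22.8] mid -2.82 w 51.2
side3 0.15 edges mm [-28.8  21. ] mid -3.92 w 49.8
side3 0.155 edges mm [-28.2  23.1] mid -2.55 w 51.3
side3 0.16 edges mm [-29.3  22.8] mid -3.22 w 52.1
side3 0.165 edges mm [-29.7  24.2] mid -2.75 w 53.9
side3 0.17 edges mm [-30.1  23.7] mid -3.21 w 53.9
side1 0.1 edges mm [-28.7  24. ] mid -2.39 w 52.7
side1 0.104 edges mm [-29.5  23.9] mid -2.8 w 53.4
side1 0.108 edges mm [-29.6  23.9] mid -2.86 w 53.6
side1 0.111 edges mm [-29.9  23.5] mid -3.2 w 53.4
```

carry_out(
  targets=[
    [1,1,-0.11,0.09,0],
    [1,1.5,0,0,0],
    [1,1,0,0,0],
    [1,0,0,0,0],
    [1,0,0,0,0],
  ],
)

```text
time: 17.6
tool_pos: [0.4725, -0.0493, 0.1562]
ee_rot: [2.891, 1.57, 2.769]
wrist_force: [0.8, 0.5, -1.6]
width: 0.0396
```

```bash
python3 go.py 0.4725 -0.0488 0.147 83
```

```text
t 17.6 pos [ 0.4725 -0.0493  0.1562] h 83.03 F [ 0.8  0.5 -1.6] w 0.0396
turn 0.03 shift now cm [ 0.92  0.05 -0.01] after turn [ 0.92  0.05 -0.01]
```

carry_out(
  targets=[
    [1,0.3,0.05,0,0],
    [1,0.3,0,0,0],
    [1,0.3,0,0,0],
    [1,0.2,0,0,0],
  ],
)

```text
time: 18.0
tool_pos: [0.4726, -0.0491, 0.1453]
ee_rot: [2.136, 1.571, 2.014]
wrist_force: [-0.4, 0.0, -1.2]
width: 0.0398
```

carry_out(
  targets=[
    [1,0.2,0,0,0],
    [1,0.2,0,0,0],
  ],
)

```text
time: 18.2
tool_pos: [0.4727, -0.0491, 0.1413]
ee_rot: [0.564, 1.571, 0.442]
wrist_force: [0.1, -0.4, -0.6]
width: 0.0399
```

carry_out(
  targets=[
    [1,0.3,0,0,0],
    [1,0.3,0,0,0],
  ],
)

```text
time: 18.4
tool_pos: [0.4727, -0.0491, 0.1353]
ee_rot: [0.527, 1.571, 0.405]
wrist_force: [-0.2, 0.6, -1.4]
width: 0.0392
```

It's entering freely, with the bottom about 12 mm below the mouth.

carry_out(
  targets=[
    [1,0.4,0,0,0],
    [1,0.4,0,0,0],
    [1,0.4,0,0,0],
    [1,0.4,0,0,0],
  ],
)

```text
time: 18.8
tool_pos: [0.4726, -0.0491, 0.119]
ee_rot: [2.758, 1.571, 2.636]
wrist_force: [0.4, 0.3, -2.0]
width: 0.0394
```

carry_out(
  targets=[
    [1,0.4,0,0,0],
    [1,0.4,0,0,0],
    [1,0.4,0,0,0],
    [1,0.2,0,0,0],
    [1,0,0,0,0],
  ],
)

```text
time: 19.3
tool_pos: [0.4724, -0.049, 0.105]
ee_rot: [2.921, 1.57, 2.799]
wrist_force: [0.0, 0.6, -2.0]
width: 0.0398
```

carry_out(
  targets=[
    [1,0.2,0,0,0],
    [1,0,0,0,0],
  ],
)

```text
time: 19.5
tool_pos: [0.4727, -0.0491, 0.1034]
ee_rot: [2.1, 1.571, 1.978]
wrist_force: [-0.1, -0.1, -1.7]
width: 0.0395
```

carry_out(
  targets=[
    [1,0.1,0,0,0],
    [1,0.1,0,0,0],
    [1,0,0,0,0],
  ],
)

```text
time: 19.8
tool_pos: [0.4726, -0.0491, 0.1014]
ee_rot: [2.476, 1.571, 2.354]
wrist_force: [0.5, 0.2, -1.1]
width: 0.0398
```

carry_out(
  targets=[
    [0,0,0,0,0],
    [0,0,0,0,0],
    [0,0,0,0,0],
    [0,-0.5,0,0,0],
    [0,-1.5,0,0,0],
    [0,-1.5,0,0,0],
    [1,-1,0,0,0],
    [1,0,0,0,0],
    [1,0,0,0,0],
    [1,0,0,0,0],
    [1,0,0,0,0],
    [1,0,0,0,0],
    [1,0,0,0,0],
    [1,0,0,0,0],
    [1,0,0,0,0],
    [1,0,0,0,0],
  ],
)

```text
time: 21.4
tool_pos: [0.4727, -0.0491, 0.1465]
ee_rot: [0.659, 1.571, 0.537]
wrist_force: [0.5, -0.4, 0.1]
width: 0.0108
```

```bash
python3 go.py 0.472 -0.0488 0.1185 83; python3 - <<'E'
from h import *
snap('side','side4')
a=cv2.imread('pics/side4.png')[160:300,230:370]
cv2.imwrite('pics/crop4.png',cv2.resize(a,None,fx=3.5,fy=3.5,interpolation=cv2.INTER_CUBIC))
E
```

```text
t 21.4 pos [ 0.4727 -0.0491  0.1465] h 83.0 F [ 0.5 -0.4  0.1] w 0.0108
turn -0.0 shift now cm [ 2.8   0.02 -0.07] after turn [ 2.8   0.02 -0.07]
```

View pics/crop4.png

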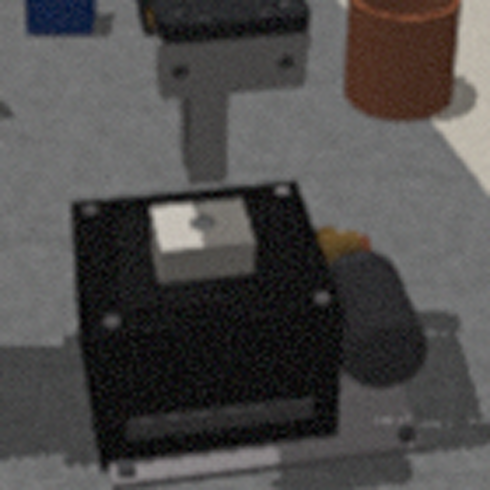

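The fresh filter sits square on the raised plate, top at crop (200,228). I'll shut the fingers and press. The end stop should be near z = 0.086.

carry_out(
  targets=[
    [1,1,0,-0.07,0],
    [1,1,0,0,0],
    [1,0.7,0,0,0],
    [1,0,0,0,0],
    [1,0,0,0,0],
  ],
)

```text
time: 21.95
tool_pos: [0.4717, -0.049, 0.119]
ee_rot: [2.94, 1.57, 2.818]
wrist_force: [0.4, -0.7, 0.2]
width: 0.0007
```

carry_out(
  targets=[
    [1,0.2,0,0,0],
    [1,0.2,0,0,0],
    [1,0.2,0,0,0],
    [1,0.2,0,0,0],
  ],
)

```text
time: 22.35
tool_pos: [0.4724, -0.0491, 0.1121]
ee_rot: [-0.046, 1.569, -0.168]
wrist_force: [-0.7, 0.3, 2.7]
width: 0.0001
```

carry_out(
  targets=[
    [1,0.2,0,0,0],
    [1,0.2,0,0,0],
    [1,0.2,0,0,0],
  ],
)

```text
time: 22.65
tool_pos: [0.4724, -0.0491, 0.1057]
ee_rot: [0.043, 1.57, -0.079]
wrist_force: [0.2, 0.1, 3.3]
width: 0.0003
```

carry_out(
  targets=[
    [1,0.2,0,0,0],
    [1,0.2,0,0,0],
    [1,0.2,0,0,0],
  ],
)

```text
time: 22.95
tool_pos: [0.4723, -0.0491, 0.0997]
ee_rot: [-0.036, 1.57, -0.158]
wrist_force: [-0.7, 0.1, 4.6]
width: 0.0007
```

carry_out(
  targets=[
    [1,0.2,0,0,0],
    [1,0.2,0,0,0],
    [1,0.2,0,0,0],
  ],
)

```text
time: 23.25
tool_pos: [0.4723, -0.0491, 0.0936]
ee_rot: [0.015, 1.57, -0.107]
wrist_force: [0.9, 0.5, 4.5]
width: 0.0003
```

carry_out(
  targets=[
    [1,0.2,0,0,0],
    [1,0.1,0,0,0],
  ],
)

```text
time: 23.45
tool_pos: [0.4723, -0.0491, 0.0906]
ee_rot: [-0.05, 1.57, -0.172]
wrist_force: [0.9, 0.2, 6.2]
width: 0.0007
```

carry_out(
  targets=[
    [1,0.1,0,0,0],
    [1,0.1,0,0,0],
    [1,0.1,0,0,0],
  ],
)

```text
time: 23.75
tool_pos: [0.4723, -0.0491, 0.0877]
ee_rot: [-0.037, 1.57, -0.159]
wrist_force: [-0.5, 0.4, 4.7]
width: 0.0006
```

carry_out(
  targets=[
    [1,0.1,0,0,0],
  ],
)

```text
time: 23.85
tool_pos: [0.4723, -0.0491, 0.0867]
ee_rot: [-0.034, 1.57, -0.156]
wrist_force: [0.3, -0.4, 5.5]
width: 0.0004
```

carry_out(
  targets=[
    [1,0.1,0,0,0],
  ],
)

```text
time: 23.95
tool_pos: [0.4725, -0.0491, 0.0862]
ee_rot: [-0.028, 1.569, -0.151]
wrist_force: [-2.1, 0.6, 11.7]
width: 0.0006
```

carry_out(
  targets=[
    [1,0.05,0,0,0],
  ],
)

```text
time: 24.05
tool_pos: [0.4725, -0.0491, 0.0862]
ee_rot: [-0.074, 1.569, -0.196]
wrist_force: [-1.4, -0.2, 11.7]
width: 0.0006
```

carry_out(
  targets=[
    [1,-0.2,0,0,0],
    [1,-0.3,0,0,0],
    [1,-0.4,0,0,0],
    [1,-0.5,0,0,0],
    [1,-1,0,0,0],
    [1,-3,0,0,0],
    [1,-4,0,0,0],
    [1,-4,0,0,0],
    [1,0,0,0,0],
    [1,0,0,0,0],
  ],
)

```text
time: 25.05
tool_pos: [0.4723, -0.0491, 0.2201]
ee_rot: [-0.054, 1.569, -0.176]
wrist_force: [0.1, 0.1, -0.4]
width: 0.0005
```

```bash
python3 - <<'E'
from h import *
snap('side','side5'); o=robot.get_obs(); print(o['time'],o['tool_pos'],o['wrist_force'])
a=cv2.imread('pics/side5.png')[140:400,180:500]
cv2.imwrite('pics/crop5.png',cv2.resize(a,None,fx=2.3,fy=2.3,interpolation=cv2.INTER_CUBIC))
E
```

```text
25.1 [ 0.47156006 -0.04891211  0.21840212] [-0.19118588  0.2736072  -0.40677198]
```

View pics/crop5.png

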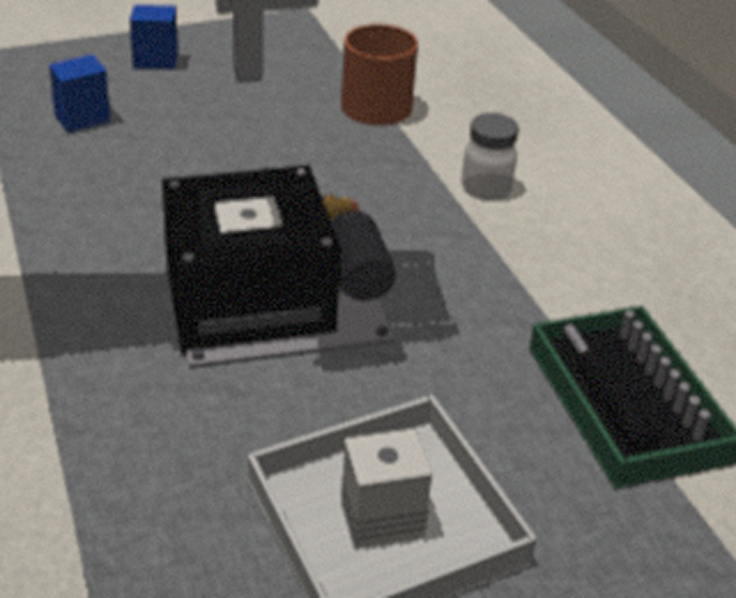

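The fresh filter is held down level with the rim (crop (248,213)). The spent one stands in the tray (388,480), the bystanders are where they were, and the arm is clear. I'll hand in.

```bash
python3 -c "
from bench import robot
print(robot.close_job())"
```

```text
the job is handed in; nothing more can be done
None
```

The filter swap is done and handed in at about 25 s of the 72 s allowed; the hand-in reports no verdict.

- **Spent filter:** I pressed it to the end stop, reading about 13 N at z = 0.086 m. It popped up, I lifted it out, and it stands upright in the parts tray.
- **Fresh filter:** It went into the bay without resistance. I pressed it to the same stop height, with readings up to about 12 N, just under the suggested 13 N. After I let go it stayed down.
- **Last side picture:** It shows the fresh filter about level with the rim and the spent filter in the tray. The mug, jar, bit case and blue look-alikes are where they were, and the arm was clear of everything. I judged this by eye and did not take a closing top-view picture.
- **Disagreements:** The two cameras differed by 1 to 3 mm on the filter positions. A rough measurement of the fresh filter's offset in the grip, compared with the spent filter's, agreed well enough to insert it. None of the checks failed.

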